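# Clip the key fob into the snap hook

## Task

Hang the wooden key fob on the snap hook of the key stand: take the fob, bring its steel ring down over the hook's upright nose, press the sprung gate inward gently with the ring until the ring is through and the gate has snapped shut above it, stop there without jamming it on the bottom of the hook, then let go so that the fob hangs still in the hook. Never strain the hook, and leave the things round about where they are.

Things in the scene. Friction and masses are not known exactly. Their poses are not given: they have to be found in the camera images.
- stand: Key stand, fixed: steel base plate 130x100x12 mm, square 16 mm post 207 mm tall (axis at x=+92 mm), a clamp on it with a steel snap hook. Origin: on the table plumb under the hook's nose axis; +x from nose to post, z up. The plate spans x=0 to +130. The hook lies in the x-z plane: a J of 7 mm bar, open upward, upright nose on x=0, level bottom bar, spine on x=+42 joined to the clamp.
- nose_mid (a point): Where the nose's tip would be at mid height, 186 mm above the table. THE HOOK'S HEIGHT IS NOT REPORTED: the clamp sits (firmly) anywhere in a 20 mm stretch, so the true tip is up to 10 mm higher or lower; find it by feel. Bottom bar's axis 40.5 mm, shut gate's axis 14.5 mm below the true tip. The hook is damaged by more than 15 N from the ring (all contacts together).
- gate_mid (a point): Where the free end of the shut gate would be at mid height, 7.5 mm from the nose's axis toward the post, 171 mm above the table (true one up to 10 mm higher or lower, like the nose). The ring passes before it reaches the bottom only close along the nose: far arc's wire centre 6 to 9 mm from the nose's axis, on the post's side.
- gate (a joint): Sprung gate: 6 mm steel bar, hinged at the spine (stand x=+40 mm), level from there to the nose when shut. 0 = shut; grows in rad as its free end is pressed down into the hook, to 0.85. Yields from about 2 N at its end, 4 to 8 N when the ring passes at 0.4 to 0.65 rad, 14 to 20 mm below first touch; then it snaps back above the ring. First touch to bottom bar: about 25 mm.
- fob_grip (a point): Key fob, loose, lying flat: dark wooden paddle 64x26x18 mm with a rigid steel ring on one end, about 0.07 kg. This point is at half its thickness, 18 mm from the paddle's centre toward the ring: pinch here across the 26 mm width (the fob's y). x points along the paddle to the ring, z up.
- fob_ring (a point): Centre of the fob's steel ring, 37.5 mm from fob_grip along the fob's x, same axes. The ring lies in the paddle's plane, at half its thickness: inner diameter 30 mm, outer 40, wire 5; the far arc's wire centre is 17.5 mm beyond this point along x.
- tape_measure: Orange pocket tape measure, 67 x 75 x 35 mm, loose, a bystander; the fob and it may have changed places. Origin under its centre.
- flashlight_a: Black torch lying on the table near the front edge, 33 x 101 x 33 mm, loose, a bystander.
- spool: Upright reel of solder, 46 mm diameter, 30 mm tall, loose, a bystander.

How it is judged:
By the outcome, as a careful person would: the job done as asked, in the order asked, and still so for the second after the job is handed in, with the robot touching nothing.
It also fails if it takes over 69 s, if anything falls off the work surface, if the arm or the gripper's body presses on something with over 40 N, if the wrist force passes 120 N, or if a joint passes its speed limit or range.

## Robot

A 6-joint arm with a two-finger parallel gripper is mounted at the origin on a cart in front of the work surface, level with it; the furniture and walls round the work are solid. World frame = base frame: x ahead of the robot, y to its left, z up, the work surface at z = 0. Lengths are in m, angles in rad, forces in N, time in s.
With the tool pointing down it reaches from about 0.225 to 0.875 m from the base axis. Payload 3.4 kg.
Tool frame: the origin (TCP) lies at the very end of the fingers, on their centre line; the grasp point (between the pads) lies 19 mm behind it; z points along the fingers, y is the line along which they close (so a half turn about z gives the same grasp; the last joint's range is limited). The gripper opens to 85 mm and grips with 20 to 120 N. Pads are 22 mm wide; open, the fingers measure 114 mm over their backs; the gripper's body (76 mm by 85 mm) begins 54 mm behind the grasp point. The pads swing forward as they close: fully open they stand 13 mm farther back than shut.
Start: joints at [-1.437, 0.276, 1.505, -0, 1.361, -0.121], TCP at [0.145, -0.556, 0.231] pointing down, gripper open.
Joint ranges: [-2.89, 2.89], [-0.75, 2.08], [0.22, 2.7], [-1.18, 4.32], [0.11, 2.71], [-2.7, 2.7]. Speed limits (rad/s): [2.57, 2.57, 3.14, 3.14, 3.14, 3.14].

## Interface

Orientations are given as a unit quaternion [x, y, z, w].
In Python, from cell import r gives the robot as it stands. The module is installed in compiled form; this text tells all that it offers.
- The arm moves only by the tool arm_command, never from a script. Its argument "rows" is a list of rows, each a list of 5 numbers: the opening, from -1 (shut) to 1 (fully open), so that 0 is half open, then the shift along the tool's x, y, z in m, then the turn about the tool's z in rad. A call has 1 to 20 rows; each row is the pose to reach, as a shift and turn from the pose commanded when the call began, along the tool's axes at that moment; what a row does not reach only later rows make up. A row lasts 1/8 s, in which the tool goes at most 62.5 mm and 10.7 degrees, less where a joint would pass 70% of its speed; a pose out of reach is approached as far as the arm can. A call with a gripper value outside its range is refused whole. The fingers move at their own pace and stop on an object; "squeeze" is the grip in N (left out, the last holds). Time passes only in rows, so rows that repeat a pose let the fingers close. It gives the time, the measured TCP pose, the force, the opening and the grip force at its end, in the units of the state.
- r.sense(): the state, without advancing time (a new reading comes with each control period).
- r.capture(name): name is "scene" or "side" or "wrist"; returns a dict with "frame" (420x560x3 uint8, red, green, blue), "fx", "fy", "cx", "cy" (pixels), "k1" (the pictures are not rectified: a ray, as slopes to the right and down, at radius r is drawn at 1 + k1 r^2 times it, then the intrinsics apply), "R" (3x3) and "t" (3): a world point X has camera coordinates R X + t. Camera axes: x right, y down, z forward; pixel columns grow to the right and rows downward; lengths in m; the calibration is good to about 2 mm. A picture is of the moment at which its call begins. There is no depth.
- r.job_done(): hands the job in; it is judged then, once.
The state is a dict: "clock": time; "q": joint angles; "joint_velocities": joint speeds; "tau": joint torques, N m; "tool_pos": TCP position; "ee_rot": TCP orientation; "force": force on the tool from outside, world axes, zero at the start; "ft_torque": the same for the moment, N m; "gripper_width": opening from 0.0 (shut) to 1.0 (fully open); "finger_force": force on a finger pad.
Only numpy, scipy, OpenCV 4.12 (cv2) and the standard library are available. Lean on these libraries where they do the work, as an engineer would, in place of code of your own. Each camera call takes 0.05 s, during which the arm holds its last target. There are 200 camera calls.

## Working session

There is one attempt and no reset: what is moved stays moved. The work goes in short steps, Python scripts to look and compute and a tool call to move; the robot and the scene stay as the last step left them, time stands still between calls to the robot, and variables do not carry over. Pictures are saved under pics/ and viewed, at most 10 in all, crops included, and the job is handed in when it is done.

Besides the shell and the picture viewer there is one more tool, called after ">>>" as name(argument=value, ...) on one line, values as JSON. arm_command: Moves the arm, as the interface text tells. Its arguments: {"type":"object","properties":{"rows":{"type":"array","items":{"type":"array","items":{"type":"number"}}},"squeeze":{"type":"number"}},"required":["rows"]}

```bash
mkdir -p pics; cat > h.py <<'E'
import numpy as np, cv2
from cell import r
def cap(n,save=None):
    c=r.capture(n); f=np.ascontiguousarray(c["frame"][:,:,::-1])
    if save: cv2.imwrite("pics/"+save,f)
    return c
def ray(c,u,v):
    K=np.array([[c["fx"],0,c["cx"]],[0,c["fy"],c["cy"]],[0,0,1.]])
    p=cv2.undistortPoints(np.array([[[u,v]]],float),K,np.array([c["k1"],0,0,0.]))[0,0]
    R=np.array(c["R"]);t=np.array(c["t"])
    return -R.T@t, R.T@np.array([p[0],p[1],1])
def onz(c,u,v,z):
    o,d=ray(c,u,v); return o+d*(z-o[2])/d[2]
def proj(c,X):
    K=np.array([[c["fx"],0,c["cx"]],[0,c["fy"],c["cy"]],[0,0,1.]])
    return cv2.projectPoints(np.array(X,float).reshape(-1,3),cv2.Rodrigues(np.array(c["R"]))[0],np.array(c["t"],float),K,np.array([c["k1"],0,0,0.]))[0][:,0]
def tri(l):
    A=np.zeros((3,3));b=np.zeros(3)
    for c,u,v in l:
        o,d=ray(c,u,v);d=d/np.linalg.norm(d);P=np.eye(3)-np.outer(d,d);A+=P;b+=P@o
    X=np.linalg.solve(A,b); return X,[proj(c,X)[0]-[u,v] for c,u,v in l]
E
python3 - <<'E'
from h import *
for n in("scene","side","wrist"):
    c=cap(n,n+"0.png"); R=np.array(c["R"]); print(n,-R.T@c["t"],R[2])
print(r.sense())
E
```

```text
scene [-0.17235485  0.52913891  0.53163834] [ 0.69698014 -0.5705721  -0.43435718]
side [ 1.0786107  -0.6303106   1.00000957] [-0.47699295  0.50300279 -0.72073984]
wrist [ 0.22565901 -0.53461108  0.37182858] [-0.31583433 -0.07957876 -0.94547126]
{'clock': 0.15, 'q': array([-1.43701889e+00,  2.76497294e-01,  1.50581183e+00, -2.42791637e-05,
        1.36071851e+00, -1.21051336e-01]), 'joint_velocities': array([ 0.00110393, -0.00158825, -0.00220062, -0.00058109, -0.00028806,
       -0.00045925]), 'tau': array([ 2.11247425e-03, -4.17145228e+01, -2.46031845e+01,  2.25569702e-04,
        7.60543946e-03, -8.16895245e-07]), 'tool_pos': array([ 0.14485226, -0.55606061,  0.23062346]), 'ee_rot': array([ 9.91893185e-01,  1.27072402e-01, -1.64360260e-05, -7.17400439e-04]), 'force': array([-0.40878174, -0.60711566, -0.45391828]), 'ft_torque': array([-0.07370026,  0.01614588, -0.04842047]), 'finger_force': 0.0, 'gripper_width': 0.9998959538368589}
```

View pics/scene0.png

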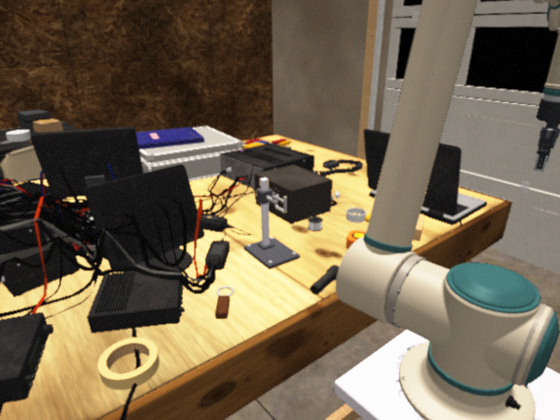

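View pics/side0.png

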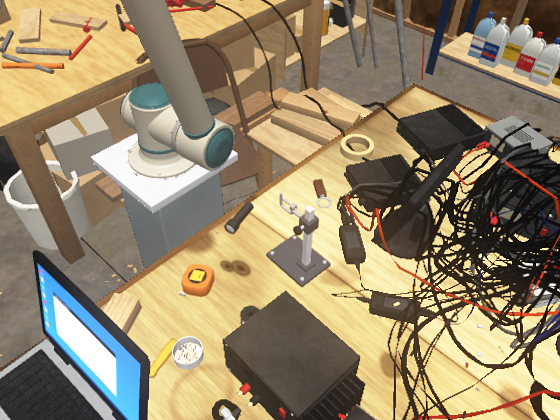

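Scene: fob with ring at about (223,298), stand plate (272,252), torch (325,279). Side: fob (320,190), hook (285,203), post top (309,212), tape measure (198,279). Zooming in on the fob and the stand.

```bash
python3 - <<'E'
import cv2,numpy as np
a=cv2.imread("pics/scene0.png")[170:320,200:340]; b=cv2.imread("pics/side0.png")[170:290,250:350]
A=cv2.resize(a,None,fx=4,fy=4,interpolation=cv2.INTER_CUBIC)[:600,:]
B=cv2.resize(b,None,fx=5,fy=5,interpolation=cv2.INTER_CUBIC)
cv2.imwrite("pics/ca.png",A);cv2.imwrite("pics/cb.png",B)
E
python3 - <<'E'
from h import *
s=cap("side");c=cap("scene")
for n,cam,u,v,z in[("fobS",s,320,188,.009),("ringS",s,324,202,.009),("fob",c,222.5,305,.009),("ring",c,226,292,.009),("torch",s,238,217,.016),("tape",s,198,279,.02),("spool",s,250,316,.02)]: print(n,onz(cam,u,v,z).round(4))
E
```

```text
fobS [0.44   0.2081 0.009 ]
ringS [0.4841 0.1737 0.009 ]
fob [0.4416 0.2045 0.009 ]
ring [0.4778 0.1736 0.009 ]
torch [ 0.3628 -0.0327  0.016 ]
tape [ 0.4453 -0.2363  0.02  ]
spool [ 0.6052 -0.2211  0.02  ]
```

View pics/ca.png

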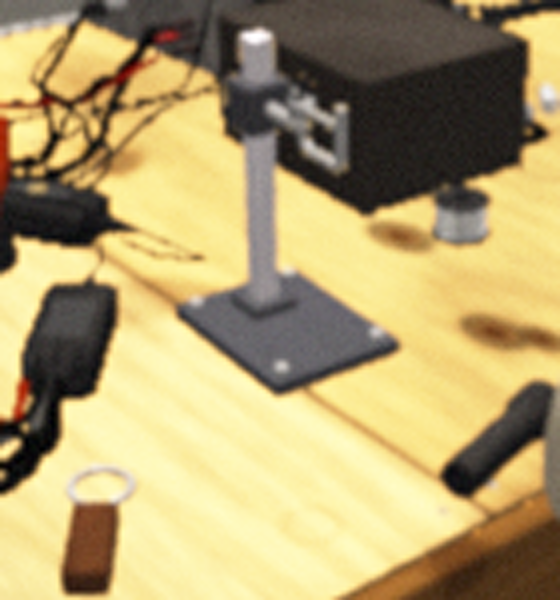

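View pics/cb.png

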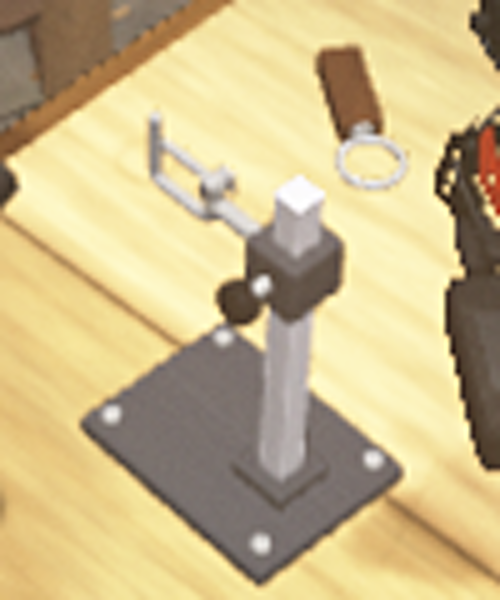

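Ring A (100,485), paddle (90,548); nose tip A (342,103), B (155,115); plate corners are clear in both. Triangulating.

```bash
python3 - <<'E'
from h import *
s=cap("side");c=cap("scene")
A=lambda u,v:(c,200+(u+.5)/4-.5,170+(v+.5)/4-.5)
B=lambda u,v:(s,250+(u+.5)/5-.5,170+(v+.5)/5-.5)
print("tip",*tri([A(342,101),B(155,112)])); print("low",*tri([A(345,171),B(155,180)]))
print("posttop",*tri([A(256,34),B(299,195)]))
for p in[(82,425),(222,325),(402,470),(262,583)]: print("side corner",onz(*B(*p),.012).round(4))
for p in[(180,312),(280,388),(398,345),(290,270)]: print("scene corner",onz(*A(*p),.012).round(4))
print("ring",onz(*A(101,485),.009),onz(*B(371,162),.009))
print("pad top centre",onz(*A(93,540),.018),onz(*B(350,90),.018))
E
```

```text
tip [ 0.50115187 -0.01828021  0.1902615 ] [array([-0.216525  , -0.02236908]), array([-0.22719193,  0.02775915])]
low [ 0.49996651 -0.01808539  0.14510935] [array([-0.68765972, -0.06671566]), array([-0.71576609,  0.08141144])]
posttop [ 0.59323482 -0.02371748  0.20648006] [array([0.07197271, 0.01353439]), array([ 0.08443635, -0.01786041])]
side corner [ 0.5029 -0.0689  0.012 ]
side corner [0.5077 0.0276 0.012 ]
side corner [0.6341 0.02   0.012 ]
side corner [ 0.6302 -0.0772  0.012 ]
scene corner [0.6184 0.0284 0.012 ]
scene corner [0.4975 0.0344 0.012 ]
scene corner [ 0.4907 -0.0575  0.012 ]
scene corner [ 0.6198 -0.0671  0.012 ]
ring [0.48318373 0.173278   0.009     ] [0.48369922 0.17330575 0.009     ]
pad top centre [0.43168009 0.20878415 0.018     ] [0.44393575 0.20094204 0.018     ]
```

>>> arm_command(rows=[[1, 0.037, -0.05, 0, -0.17], [1, 0.075, -0.1, 0, -0.34], [1, 0.112, -0.15, 0, -0.51], [1, 0.15, -0.2, 0, -0.68], [1, 0.187, -0.25, 0, -0.85], [1, 0.225, -0.3, 0, -1.02], [1, 0.262, -0.35, 0, -1.2], [1, 0.3, -0.4, 0, -1.37], [1, 0.337, -0.45, 0, -1.55], [1, 0.375, -0.5, 0, -1.72], [1, 0.412, -0.55, 0, -1.9], [1, 0.45, -0.6, 0, -2.08], [1, 0.487, -0.649, 0, -2.277], [1, 0.487, -0.649, 0.04, -2.277], [1, 0.487, -0.649, 0.08, -2.277], [1, 0.487, -0.649, 0.1, -2.277], [1, 0.487, -0.649, 0.1, -2.277], [1, 0.487, -0.649, 0.1, -2.277]])

```text
clock: 2.6
tool_pos: [0.4535, 0.1945, 0.1322]
ee_rot: [0.3, 0.954, 0.0, 0.001]
force: [0.3, -0.0, 0.6]
gripper_width: 1.002
finger_force: 0.0
```

```bash
python3 - <<'E'
from h import *
s=r.sense();print(s["clock"],s["tool_pos"],s["ee_rot"],s["force"])
c=cap("wrist","w1.png");cap("side","s1.png")
hsv=cv2.cvtColor(c["frame"],cv2.COLOR_RGB2HSV)
p=proj(c,[[.4835,.1733,.009],[.4528,.1948,.018],[.438,.205,.018]]);print(p)
E
```

```text
2.6 [0.4534534  0.1945081  0.13219449] [3.00232624e-01 9.53865585e-01 4.57942289e-04 7.79660773e-04] [ 0.32766518 -0.03133255  0.57410983]
[[280.1165538  247.43842918]
 [280.10664172 206.07330898]
 [279.90798423 182.34369581]]
```

View pics/w1.png

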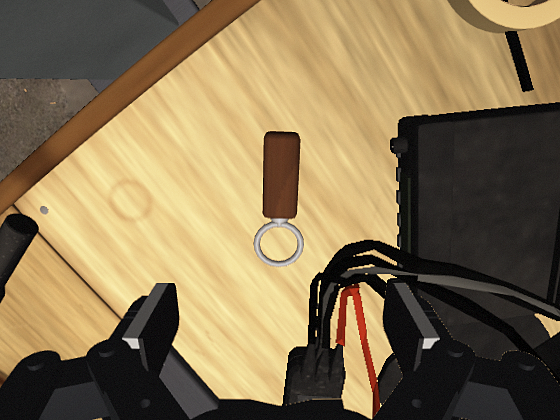

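Wrist view: ring centred about (278,243), paddle (263–300, 131–218), well aligned; cables lie beyond the ring. Refine.

```bash
python3 - <<'E'
from h import *
c=cap("wrist")
f=cv2.cvtColor(c["frame"],cv2.COLOR_RGB2HSV)
sub=c["frame"].astype(int); m=((sub[:,:,0]<135)&(sub[:,:,0]-sub[:,:,2]>30)).astype(np.uint8)
m[:,:230]=0;m[:,330:]=0;m[:110]=0;m[232:]=0
n,l,st,ce=cv2.connectedComponentsWithStats(m);i=1+np.argmax(st[1:,4]);print(st[i],ce[i])
pc=onz(c,*ce[i],.014)
rc=onz(c,278,243.5,.009); print("paddle",pc,"ring",rc)
d=rc-pc;L=np.hypot(*d[:2]);yaw=np.arctan2(d[1],d[0]);print(L,np.degrees(yaw))
u=np.array([np.cos(yaw),np.sin(yaw)]); g=rc[:2]-.0375*u; print("grip",g, "alt",pc[:2]+.018*u)
s=r.sense();q=s["ee_rot"];ps=2*np.arctan2(q[1],q[0]);print("psi",ps,"need turn",-(yaw+np.pi-ps))
D=g-s["tool_pos"][:2];print("tx,ty",D@[np.cos(ps),np.sin(ps)],D@[np.sin(ps),-np.cos(ps)])
e=onz(c,278,300,0);print("table at cable px", onz(c,350,270,.01)-[*g,0], u)
E
```

```text
[ 262  133   38   85 2860] [280.15454545 174.96118881]
paddle [0.43480547 0.20772368 0.014     ] ring [0.48019593 0.17383582 0.009     ]
0.05664522312412271 -36.744486173715764
grip [0.45014675 0.1962701 ] alt [0.44922907 0.19695522]
psi 2.5316223756027654 need turn 0.031341987697845575
tx,ty 0.0038165226771235995 -0.00046923363331916073
table at cable px [0.08260281 0.01207895 0.01      ] [ 0.80131139 -0.59824749]
```

>>> arm_command(rows=[[0.2, 0.0035, 0, 0.03, 0.03], [0.2, 0.0035, 0, 0.07, 0.03], [0.2, 0.0035, 0, 0.1, 0.03], [0.2, 0.0035, 0, 0.12, 0.03], [0.2, 0.0035, 0, 0.128, 0.03], [0.2, 0.0035, 0, 0.128, 0.03], [-1, 0.0035, 0, 0.128, 0.03], [-1, 0.0035, 0, 0.128, 0.03], [-1, 0.0035, 0, 0.128, 0.03], [-1, 0.0035, 0, 0.128, 0.03], [-1, 0.0035, 0, 0.128, 0.03], [-1, 0.0035, 0, 0.128, 0.03], [-1, 0.0035, 0, 0.128, 0.03], [-1, 0.0035, 0, 0.128, 0.03]], squeeze=100)

```text
clock: 4.5
tool_pos: [0.4507, 0.1965, 0.0047]
ee_rot: [0.314, 0.949, 0.001, 0.001]
force: [-0.5, -0.1, 5.3]
gripper_width: 0.277
finger_force: 98.8
```

>>> arm_command(rows=[[-1, 0, 0, -0.03, 0], [-1, 0, 0, -0.08, 0], [-1, 0, 0, -0.13, 0], [-1, 0, 0, -0.18, 0], [-1, 0, 0, -0.22, 0], [-1, 0, 0, -0.24, 0], [-1, 0, 0, -0.24, 0], [-1, 0, 0, -0.24, 0]])

```text
clock: 5.5
tool_pos: [0.4489, 0.1961, 0.2424]
ee_rot: [0.314, 0.949, -0.0, -0.001]
force: [-0.1, 0.4, -1.3]
gripper_width: 0.275
finger_force: 98.4
```

```bash
python3 - <<'E'
from h import *
s=r.sense();print(s["clock"],s["tool_pos"],s["ee_rot"],s["force"],s["ft_torque"],s["gripper_width"])
c=cap("wrist","w2.png");d=cap("side","s2.png");e=cap("scene","c2.png")
T=s["tool_pos"];q=s["ee_rot"];ps=2*np.arctan2(q[1],q[0]);u=-np.array([np.cos(ps),np.sin(ps),0])
for n,k in(("w",c),("s",d),("c",e)): print(n,proj(k,[T+u*.0375+[0,0,.0043],T]))
a=cv2.resize(c["frame"][200:420,130:430,::-1],None,fx=1.5,fy=1.5)
P=proj(d,T+u*.0375)[0].astype(int);P2=proj(e,T+u*.0375)[0].astype(int)
f=lambda k,P:cv2.resize(k["frame"][max(0,P[1]-40):P[1]+40,P[0]-40:P[0]+40,::-1],(400,400),interpolation=cv2.INTER_CUBIC)
print(P,P2)
cv2.imwrite("pics/m2.png",np.hstack([f(d,P),f(e,P2)]))
E
```

```text
5.5 [0.4489334  0.19610834 0.24240859] [ 3.14476945e-01  9.49264774e-01 -4.78394019e-04 -6.41239035e-04] [-0.12927771  0.43175725 -1.25684866] [ 0.04537707 -0.02397999  0.03358689] 0.2746740846370992
w [[280.76847249 362.7684816 ]
 [280.69581999 288.61166513]]
s [[329.47256215 130.74073916]
 [325.82731404 122.88530296]]
c [[217.58097597 194.03655992]
 [215.56180682 203.23313808]]
[329 132] [217 196]
```

View pics/m2.png

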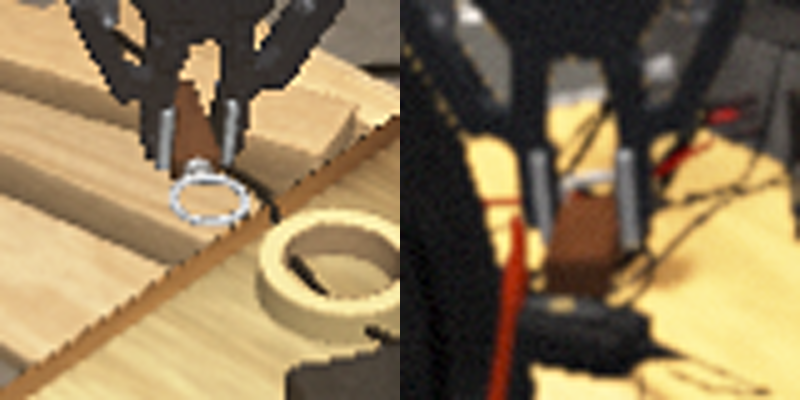

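View pics/w2.png

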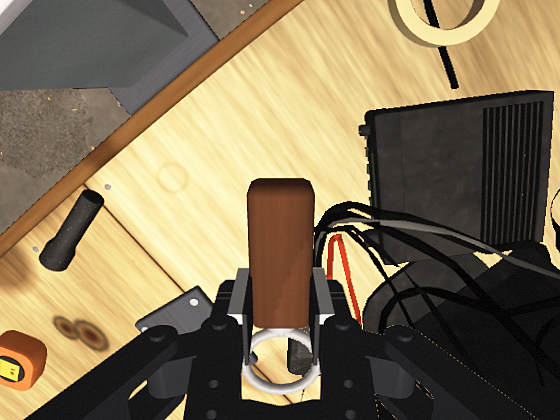

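The ring sits level at wrist (282,361), within 1 mm of prediction; the paddle is firmly between the pads. Moving over the nose.

>>> arm_command(rows=[[-1, -0.013, -0.017, 0, -0.06], [-1, -0.033, -0.042, 0, -0.15], [-1, -0.053, -0.068, 0, -0.24], [-1, -0.073, -0.094, 0, -0.33], [-1, -0.093, -0.119, 0.005, -0.42], [-1, -0.11, -0.141, 0.01, -0.5], [-1, -0.122, -0.156, 0.015, -0.55], [-1, -0.13, -0.167, 0.02, -0.58], [-1, -0.13, -0.167, 0.02, -0.58], [-1, -0.13, -0.167, 0.02, -0.58], [-1, -0.13, -0.167, 0.02, -0.58]])

```text
clock: 7.02
tool_pos: [0.4544, -0.0147, 0.2233]
ee_rot: [0.03, 1.0, 0.0, 0.0]
force: [-1.1, 0.3, -1.0]
gripper_width: 0.274
finger_force: 98.5
```

```bash
python3 - <<'E'
from h import *
s=r.sense();print(s["clock"],s["tool_pos"],s["ee_rot"],s["force"],s["ft_torque"])
c=cap("wrist","w3.png");d=cap("side","s3.png");e=cap("scene","c3.png")
T=s["tool_pos"];q=s["ee_rot"];ps=2*np.arctan2(q[1],q[0]);u=-np.array([np.cos(ps),np.sin(ps),0])
rc=T+u*.0375+[0,0,.0043];print("ring",rc,"psi",ps)
print(proj(c,[rc]),proj(d,[rc]),proj(e,[rc]), "tip side/scene now", proj(d,[[.5012,-.0183,.19]]),proj(e,[[.5012,-.0183,.19]]))
f=lambda k,x0,y0,w,h,sc:cv2.resize(k["frame"][y0:y0+h,x0:x0+w,::-1],(w*sc,h*sc),interpolation=cv2.INTER_CUBIC)
cv2.imwrite("pics/m3.png",np.hstack([f(d,260,160,66,100,6),f(e,250,140,66,100,6)]))
E
```

```text
7.025 [ 0.4543609  -0.01466033  0.22334613] [2.96023152e-02 9.99561751e-01 7.75958753e-05 4.89554811e-05] [-1.13780412  0.27316436 -1.00196097] [ 0.05656134 -0.03988833 -0.0065516 ]
ring [ 0.49179518 -0.01687953  0.22764613] psi 3.0823793726332283
[[279.85665292 362.42919644]] [[277.93635251 177.57351345]] [[286.95048765 181.14999039]] tip side/scene now [[280.38098041 192.12541802]] [[284.90237675 194.94714373]]
```

View pics/m3.png

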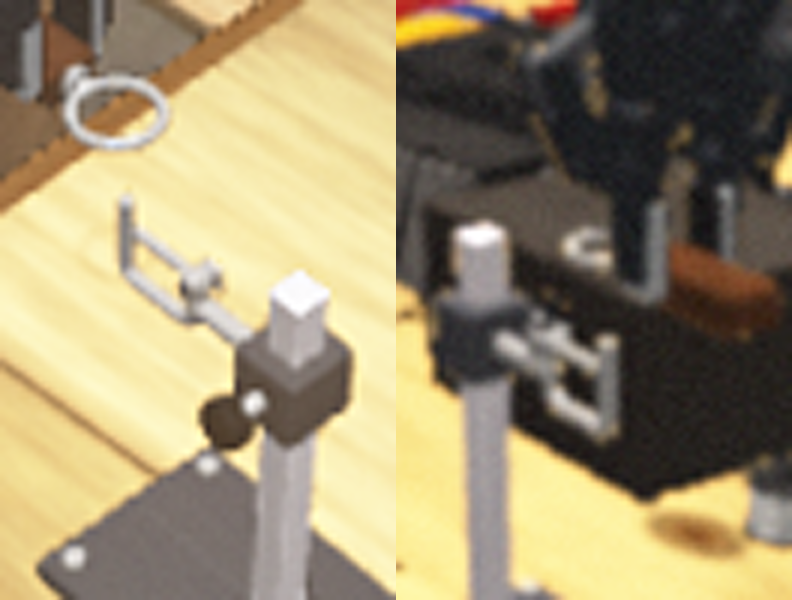

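View pics/w3.png

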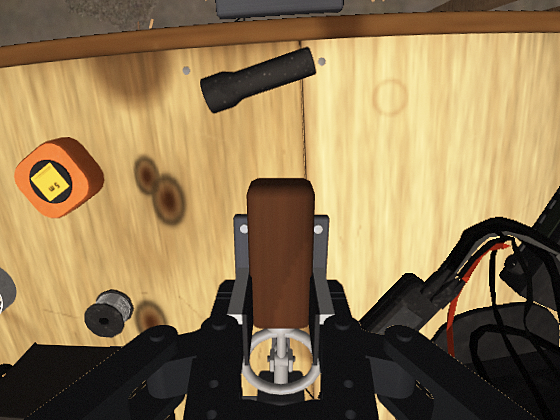

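Wrist view: ring (280,361) encloses the hook's line laterally, hook bar at column ~281. Side: ring (279,178) above tip (280.5,192.5). I'll shift the ring 5 mm more toward the post so the nose enters well inside it, then descend by feel.

>>> arm_command(rows=[[-1, -0.003, 0, 0.01, 0], [-1, -0.005, 0, 0.02, 0], [-1, -0.005, 0, 0.028, 0], [-1, -0.005, 0, 0.028, 0], [-1, -0.005, 0, 0.028, 0]])

```text
clock: 7.8
tool_pos: [0.4594, -0.0156, 0.1953]
ee_rot: [0.03, 1.0, -0.0, 0.0]
force: [0.7, -0.1, -0.8]
gripper_width: 0.272
finger_force: 98.5
```

>>> arm_command(rows=[[-1, 0, 0, 0.002, 0], [-1, 0, 0, 0.004, 0], [-1, 0, 0, 0.004, 0], [-1, 0, 0, 0.004, 0]])

```text
clock: 8.3
tool_pos: [0.4594, -0.0156, 0.1914]
ee_rot: [0.03, 1.0, -0.0, 0.0]
force: [-0.7, -0.1, -0.9]
gripper_width: 0.271
finger_force: 98.5
```

```bash
python3 - <<'E'
from h import *
s=r.sense();print(s["clock"],s["tool_pos"],s["force"],s["ft_torque"])
d=cap("side","s4.png");e=cap("scene","c4.png");w=cap("wrist","w4.png")
f=lambda k,x0,y0,ww,h,sc:cv2.resize(k["frame"][y0:y0+h,x0:x0+ww,::-1],(ww*sc,h*sc),interpolation=cv2.INTER_CUBIC)
cv2.imwrite("pics/m4.png",np.hstack([f(d,260,165,40,60,10),f(w,240,320,80,80,5)[:400].repeat(1,0) if 0 else cv2.copyMakeBorder(f(w,240,320,80,80,5),0,200,0,0,cv2.BORDER_CONSTANT)]))
E
```

```text
8.3 [ 0.45938093 -0.01556018  0.19135169] [-0.65571697 -0.05120384 -0.90518093] [0.01871092 0.00151403 0.05016649]
```

>>> arm_command(rows=[[-1, 0, 0, 0.001, 0], [-1, 0, 0, 0.002, 0], [-1, 0, 0, 0.002, 0]])

```text
clock: 8.82
tool_pos: [0.4592, -0.0155, 0.1892]
ee_rot: [0.03, 1.0, -0.0, -0.0]
force: [-0.5, -0.4, -0.7]
gripper_width: 0.276
finger_force: 98.5
```

>>> arm_command(rows=[[-1, 0, 0, 0.001, 0], [-1, 0, 0, 0.002, 0], [-1, 0, 0, 0.002, 0]])

```text
clock: 9.2
tool_pos: [0.4592, -0.0156, 0.1872]
ee_rot: [0.03, 1.0, -0.0, -0.0]
force: [-0.9, 0.1, -0.7]
gripper_width: 0.272
finger_force: 98.5
```

>>> arm_command(rows=[[-1, 0, 0, 0.001, 0], [-1, 0, 0, 0.002, 0], [-1, 0, 0, 0.002, 0]])

```text
clock: 9.57
tool_pos: [0.4593, -0.0155, 0.1852]
ee_rot: [0.03, 1.0, -0.0, -0.0]
force: [-0.3, -0.2, -0.8]
gripper_width: 0.277
finger_force: 98.5
```

>>> arm_command(rows=[[-1, 0, 0, 0.001, 0], [-1, 0, 0, 0.002, 0], [-1, 0, 0, 0.002, 0]])

```text
clock: 9.95
tool_pos: [0.4592, -0.0156, 0.1832]
ee_rot: [0.03, 1.0, -0.0, -0.0]
force: [0.7, 0.1, -0.4]
gripper_width: 0.273
finger_force: 98.5
```

>>> arm_command(rows=[[-1, 0, 0, 0.001, 0], [-1, 0, 0, 0.002, 0], [-1, 0, 0, 0.002, 0]])

```text
clock: 10.32
tool_pos: [0.4592, -0.0155, 0.1812]
ee_rot: [0.03, 1.0, -0.0, -0.0]
force: [-0.5, -1.2, -1.3]
gripper_width: 0.271
finger_force: 98.5
```

>>> arm_command(rows=[[-1, 0, 0, 0.001, 0], [-1, 0, 0, 0.001, 0], [-1, 0, 0, 0.001, 0]])

```text
clock: 10.7
tool_pos: [0.4594, -0.0156, 0.1803]
ee_rot: [0.03, 1.0, -0.0, 0.0]
force: [0.2, -0.1, -1.0]
gripper_width: 0.269
finger_force: 98.5
```

>>> arm_command(rows=[[-1, 0, 0, 0.001, 0], [-1, 0, 0, 0.001, 0], [-1, 0, 0, 0.001, 0]])

```text
clock: 11.08
tool_pos: [0.4593, -0.0156, 0.1793]
ee_rot: [0.03, 1.0, -0.0, 0.0]
force: [0.3, -0.2, -1.3]
gripper_width: 0.272
finger_force: 98.5
```

>>> arm_command(rows=[[-1, 0, 0, 0.001, 0], [-1, 0, 0, 0.001, 0], [-1, 0, 0, 0.001, 0]])

```text
clock: 11.45
tool_pos: [0.4593, -0.0156, 0.1783]
ee_rot: [0.03, 1.0, -0.0, 0.0]
force: [-0.7, -0.2, -1.2]
gripper_width: 0.273
finger_force: 98.5
```

>>> arm_command(rows=[[-1, 0, 0, 0.001, 0], [-1, 0, 0, 0.001, 0], [-1, 0, 0, 0.001, 0]])

```text
clock: 11.82
tool_pos: [0.4593, -0.0156, 0.1773]
ee_rot: [0.03, 1.0, -0.0, -0.0]
force: [0.5, 0.3, -1.6]
gripper_width: 0.274
finger_force: 98.5
```

>>> arm_command(rows=[[-1, 0, 0, 0.001, 0], [-1, 0, 0, 0.001, 0], [-1, 0, 0, 0.001, 0]])

```text
clock: 12.2
tool_pos: [0.4593, -0.0156, 0.1763]
ee_rot: [0.03, 1.0, -0.0, -0.0]
force: [0.0, 0.2, -0.9]
gripper_width: 0.273
finger_force: 98.5
```

>>> arm_command(rows=[[-1, 0, 0, 0.001, 0], [-1, 0, 0, 0.001, 0], [-1, 0, 0, 0.001, 0]])

```text
clock: 12.58
tool_pos: [0.4593, -0.0156, 0.1753]
ee_rot: [0.03, 1.0, -0.0, -0.0]
force: [0.3, -0.5, -0.6]
gripper_width: 0.273
finger_force: 98.5
```

>>> arm_command(rows=[[-1, 0, 0, 0.001, 0], [-1, 0, 0, 0.001, 0], [-1, 0, 0, 0.001, 0]])

```text
clock: 12.95
tool_pos: [0.4594, -0.0156, 0.1745]
ee_rot: [0.03, 1.0, -0.0, 0.0]
force: [-0.6, -0.1, 2.8]
gripper_width: 0.274
finger_force: 98.7
```

>>> arm_command(rows=[[-1, 0, 0, 0.001, 0], [-1, 0, 0, 0.001, 0], [-1, 0, 0, 0.001, 0]])

```text
clock: 13.32
tool_pos: [0.4593, -0.0156, 0.1733]
ee_rot: [0.03, 1.0, -0.0, 0.0]
force: [-0.7, -0.9, 2.9]
gripper_width: 0.273
finger_force: 98.8
```

>>> arm_command(rows=[[-1, 0, 0, 0.001, 0], [-1, 0, 0, 0.001, 0], [-1, 0, 0, 0.001, 0]])

```text
clock: 13.7
tool_pos: [0.4592, -0.0155, 0.1723]
ee_rot: [0.03, 1.0, -0.0, -0.0]
force: [-1.8, 0.1, 3.2]
gripper_width: 0.271
finger_force: 98.8
```

Gate touched at TCP z ≈ 0.1748 (soft, ~3.9 N net), tip thus ≈ 0.188, matching the picture. Back up 6 mm and feel for the nose.

>>> arm_command(rows=[[-1, 0, 0, -0.003, 0], [-1, 0, 0, -0.006, 0], [-1, 0.002, 0, -0.006, 0], [-1, 0.004, 0, -0.006, 0], [-1, 0.004, 0, -0.006, 0], [-1, 0.004, 0, -0.006, 0]])

```text
clock: 14.45
tool_pos: [0.4553, -0.0153, 0.1782]
ee_rot: [0.03, 1.0, -0.0, -0.0]
force: [-0.7, 0.2, -0.6]
gripper_width: 0.275
finger_force: 98.6
```

>>> arm_command(rows=[[-1, 0.0005, 0, 0, 0], [-1, 0.001, 0, 0, 0], [-1, 0.001, 0, 0, 0]])

```text
clock: 14.82
tool_pos: [0.4543, -0.0153, 0.1783]
ee_rot: [0.03, 1.0, -0.0, -0.0]
force: [0.2, -0.3, -0.5]
gripper_width: 0.274
finger_force: 98.6
```

>>> arm_command(rows=[[-1, 0.0005, 0, 0, 0], [-1, 0.0005, 0, 0, 0], [-1, 0.0005, 0, 0, 0]])

```text
clock: 15.2
tool_pos: [0.4538, -0.0152, 0.1783]
ee_rot: [0.03, 1.0, -0.0, -0.0]
force: [1.3, -0.8, -0.2]
gripper_width: 0.277
finger_force: 98.6
```

>>> arm_command(rows=[[-1, 0.0005, 0, 0, 0], [-1, 0.0005, 0, 0, 0], [-1, 0.0005, 0, 0, 0]])

```text
clock: 15.58
tool_pos: [0.4534, -0.0152, 0.1783]
ee_rot: [0.03, 1.0, -0.0, 0.0]
force: [0.6, 0.7, -0.1]
gripper_width: 0.272
finger_force: 98.6
```

>>> arm_command(rows=[[-1, 0.0005, 0, 0, 0], [-1, 0.0005, 0, 0, 0], [-1, 0.0005, 0, 0, 0]])

```text
clock: 15.95
tool_pos: [0.4529, -0.0152, 0.1783]
ee_rot: [0.03, 1.0, -0.0, 0.0]
force: [-0.0, -0.1, 0.1]
gripper_width: 0.275
finger_force: 98.6
```

>>> arm_command(rows=[[-1, 0.0005, 0, 0, 0], [-1, 0.0005, 0, 0, 0], [-1, 0.0005, 0, 0, 0]])

```text
clock: 16.32
tool_pos: [0.4523, -0.0151, 0.1783]
ee_rot: [0.03, 1.0, -0.0, 0.0]
force: [0.4, 1.0, -1.0]
gripper_width: 0.273
finger_force: 98.6
```

>>> arm_command(rows=[[-1, 0.0005, 0, 0, 0], [-1, 0.0005, 0, 0, 0], [-1, 0.0005, 0, 0, 0]])

```text
clock: 16.7
tool_pos: [0.4519, -0.0151, 0.1783]
ee_rot: [0.03, 1.0, -0.0, 0.0]
force: [0.1, -0.2, -0.9]
gripper_width: 0.274
finger_force: 98.6
```

>>> arm_command(rows=[[-1, 0.0005, 0, 0, 0], [-1, 0.0005, 0, 0, 0], [-1, 0.0005, 0, 0, 0]])

```text
clock: 17.08
tool_pos: [0.4513, -0.0151, 0.1783]
ee_rot: [0.03, 1.0, -0.0, -0.0]
force: [-0.6, 0.7, -1.2]
gripper_width: 0.274
finger_force: 98.6
```

>>> arm_command(rows=[[-1, 0.0005, 0, 0, 0], [-1, 0.0005, 0, 0, 0], [-1, 0.0005, 0, 0, 0]])

```text
clock: 17.45
tool_pos: [0.4508, -0.0151, 0.1783]
ee_rot: [0.03, 1.0, -0.0, 0.0]
force: [-0.1, 0.2, -0.8]
gripper_width: 0.276
finger_force: 98.6
```

>>> arm_command(rows=[[-1, 0.0005, 0, 0, 0], [-1, 0.0005, 0, 0, 0], [-1, 0.0005, 0, 0, 0]])

```text
clock: 17.82
tool_pos: [0.4503, -0.015, 0.1783]
ee_rot: [0.03, 1.0, -0.0, 0.0]
force: [-0.0, 0.3, -1.2]
gripper_width: 0.274
finger_force: 98.6
```

>>> arm_command(rows=[[-1, 0.0005, 0, 0, 0], [-1, 0.0005, 0, 0, 0], [-1, 0.0005, 0, 0, 0]])

```text
clock: 18.2
tool_pos: [0.4498, -0.015, 0.1783]
ee_rot: [0.03, 1.0, -0.0, -0.0]
force: [-0.5, 0.4, 0.1]
gripper_width: 0.273
finger_force: 98.6
```

>>> arm_command(rows=[[-1, 0.0005, 0, 0, 0], [-1, 0.0005, 0, 0, 0], [-1, 0.0005, 0, 0, 0]])

```text
clock: 18.58
tool_pos: [0.4494, -0.015, 0.1783]
ee_rot: [0.03, 1.0, -0.0, 0.0]
force: [-0.1, 0.4, -0.8]
gripper_width: 0.272
finger_force: 98.6
```

>>> arm_command(rows=[[-1, 0.0005, 0, 0, 0], [-1, 0.0005, 0, 0, 0], [-1, 0.0005, 0, 0, 0]])

```text
clock: 18.95
tool_pos: [0.4488, -0.0149, 0.1783]
ee_rot: [0.03, 1.0, -0.0, 0.0]
force: [-1.0, -0.1, -0.3]
gripper_width: 0.273
finger_force: 98.6
```

```bash
python3 - <<'E'
from h import *
d=cap("side","s5.png");e=cap("scene","c5.png");w=cap("wrist","w5.png")
f=lambda k,x0,y0,ww,h,sc:cv2.resize(k["frame"][y0:y0+h,x0:x0+ww,::-1],(ww*sc,h*sc),interpolation=cv2.INTER_CUBIC)
cv2.imwrite("pics/m5.png",np.hstack([f(d,262,172,40,60,10),np.vstack([f(w,240,320,80,60,5),f(e,260,165,80,60,5)])]))
T=r.sense()["tool_pos"];u=np.array([.9982,-.0592,0]);rc=T+u*.0375+[0,0,.0043]
P=[rc,rc+u*.0175,[.501,-.018,.188]]
for k in(d,w,e):print(proj(k,P).round(1).tolist())
E
```

```text
[[276.0, 191.1], [281.2, 195.0], [280.4, 192.7]]
[[279.9, 362.5], [279.9, 390.7], [280.0, 395.0]]
[[288.5, 199.8], [284.2, 197.5], [284.9, 195.8]]
```

View pics/m5.png

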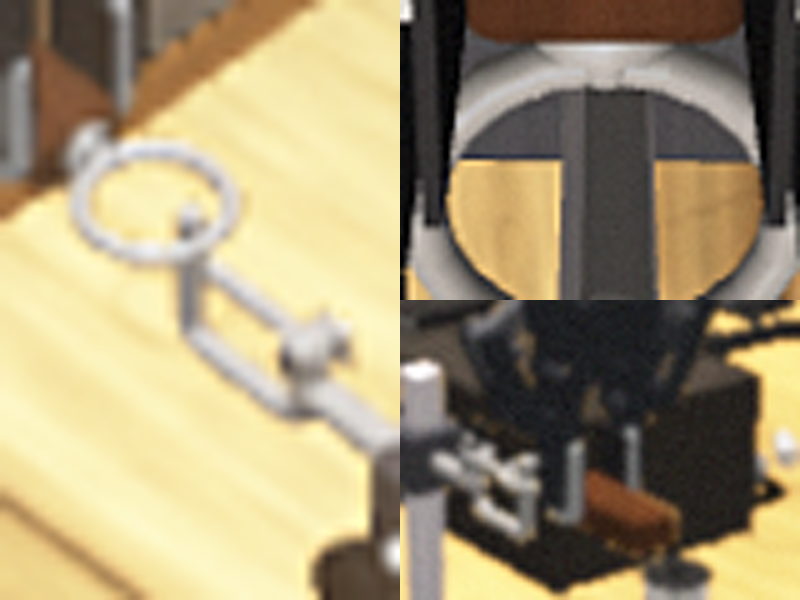

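The side crop shows the tip at (190,208) inside the ring (centre (155,200)), ring below the tip; far arc works out ≈7 mm from the nose axis, about 1 mm before touch, lateral ≈1 mm. Feeling the last millimetre.

>>> arm_command(rows=[[-1, 0.0005, 0, 0, 0], [-1, 0.0005, 0, 0, 0], [-1, 0.0005, 0, 0, 0]])

```text
clock: 19.48
tool_pos: [0.4484, -0.0149, 0.1783]
ee_rot: [0.03, 1.0, -0.0, 0.0]
force: [-0.3, -0.6, 0.5]
gripper_width: 0.273
finger_force: 98.6
```

>>> arm_command(rows=[[-1, 0.0005, 0, 0, 0], [-1, 0.0005, 0, 0, 0], [-1, 0.0005, 0, 0, 0]])

```text
clock: 19.85
tool_pos: [0.4481, -0.0149, 0.1783]
ee_rot: [0.03, 1.0, -0.0, 0.0]
force: [0.8, 0.1, -0.9]
gripper_width: 0.273
finger_force: 98.5
```

>>> arm_command(rows=[[-1, 0.0003, 0, 0, 0], [-1, 0.0003, 0, 0, 0], [-1, 0.0003, 0, 0, 0]])

```text
clock: 20.23
tool_pos: [0.448, -0.0149, 0.1784]
ee_rot: [0.03, 1.0, -0.0, 0.0]
force: [3.0, -0.2, -1.8]
gripper_width: 0.274
finger_force: 98.5
```

Nose touched at x ≈ 0.448. Back off 1.8 mm (arc ≈7.3 mm from the axis) and press down.

>>> arm_command(rows=[[-1, -0.0018, 0, 0, 0], [-1, -0.0018, 0, 0, 0], [-1, -0.0018, 0, 0.002, 0], [-1, -0.0018, 0, 0.004, 0], [-1, -0.0018, 0, 0.006, 0], [-1, -0.0018, 0, 0.006, 0]])

```text
clock: 20.98
tool_pos: [0.449, -0.0149, 0.1722]
ee_rot: [0.03, 1.0, -0.0, -0.0]
force: [-2.2, 0.1, 1.6]
gripper_width: 0.279
finger_force: 98.7
```

>>> arm_command(rows=[[-1, 0, 0, 0.001, 0], [-1, 0, 0, 0.002, 0], [-1, 0, 0, 0.003, 0], [-1, 0, 0, 0.003, 0]])

```text
clock: 21.48
tool_pos: [0.4492, -0.0149, 0.1692]
ee_rot: [0.03, 1.0, -0.0, -0.0]
force: [-1.8, -0.4, 1.5]
gripper_width: 0.273
finger_force: 98.8
```

>>> arm_command(rows=[[-1, 0, 0, 0.001, 0], [-1, 0, 0, 0.002, 0], [-1, 0, 0, 0.003, 0], [-1, 0, 0, 0.003, 0]])

```text
clock: 21.98
tool_pos: [0.4495, -0.015, 0.1662]
ee_rot: [0.03, 1.0, -0.0, 0.0]
force: [-2.2, -0.0, 2.0]
gripper_width: 0.274
finger_force: 98.8
```

>>> arm_command(rows=[[-1, 0, 0, 0.001, 0], [-1, 0, 0, 0.002, 0], [-1, 0, 0, 0.003, 0], [-1, 0, 0, 0.003, 0]])

```text
clock: 22.48
tool_pos: [0.4498, -0.015, 0.1634]
ee_rot: [0.03, 1.0, -0.0, 0.001]
force: [-0.5, -0.2, 3.2]
gripper_width: 0.275
finger_force: 98.9
```

>>> arm_command(rows=[[-1, 0, 0, 0.001, 0], [-1, 0, 0, 0.002, 0], [-1, 0, 0, 0.002, 0]])

```text
clock: 22.85
tool_pos: [0.4501, -0.0151, 0.1615]
ee_rot: [0.03, 1.0, -0.0, 0.001]
force: [-0.1, 0.3, 4.5]
gripper_width: 0.272
finger_force: 99.0
```

>>> arm_command(rows=[[-1, 0, 0, 0.001, 0], [-1, 0, 0, 0.001, 0], [-1, 0, 0, 0.001, 0]])

```text
clock: 23.22
tool_pos: [0.4487, -0.0151, 0.16]
ee_rot: [0.03, 1.0, -0.0, -0.001]
force: [-1.1, -1.2, 4.0]
gripper_width: 0.27
finger_force: 99.0
```

>>> arm_command(rows=[[-1, 0, 0, 0.001, 0], [-1, 0, 0, 0.001, 0], [-1, 0, 0, 0.001, 0]])

```text
clock: 23.6
tool_pos: [0.4483, -0.0149, 0.1589]
ee_rot: [0.03, 1.0, 0.0, -0.001]
force: [-2.9, 0.3, 2.3]
gripper_width: 0.271
finger_force: 98.9
```

>>> arm_command(rows=[[-1, 0, 0, 0.001, 0], [-1, 0, 0, 0.001, 0], [-1, 0, 0, 0.001, 0]])

```text
clock: 23.98
tool_pos: [0.4486, -0.0149, 0.158]
ee_rot: [0.03, 1.0, 0.0, -0.001]
force: [-3.7, -0.6, 2.0]
gripper_width: 0.279
finger_force: 98.9
```

>>> arm_command(rows=[[-1, 0, 0, 0.001, 0], [-1, 0, 0, 0.001, 0], [-1, 0, 0, 0.001, 0]])

```text
clock: 24.35
tool_pos: [0.449, -0.0149, 0.1571]
ee_rot: [0.03, 1.0, 0.0, -0.0]
force: [-4.1, -0.3, 1.8]
gripper_width: 0.276
finger_force: 98.9
```

>>> arm_command(rows=[[-1, 0, 0, 0.001, 0], [-1, 0, 0, 0.001, 0], [-1, 0, 0, 0.001, 0]])

```text
clock: 24.72
tool_pos: [0.4493, -0.0149, 0.1563]
ee_rot: [0.03, 1.0, -0.0, -0.0]
force: [-4.0, -0.7, 2.3]
gripper_width: 0.27
finger_force: 98.9
```

>>> arm_command(rows=[[-1, 0, 0, 0.001, 0], [-1, 0, 0, 0.001, 0], [-1, 0, 0, 0.001, 0]])

```text
clock: 25.1
tool_pos: [0.4496, -0.015, 0.1554]
ee_rot: [0.03, 1.0, -0.0, 0.0]
force: [-3.3, 0.7, 3.9]
gripper_width: 0.271
finger_force: 99.0
```

>>> arm_command(rows=[[-1, 0, 0, 0.001, 0], [-1, 0, 0, 0.001, 0], [-1, 0, 0, 0.001, 0]])

```text
clock: 25.48
tool_pos: [0.4483, -0.0149, 0.154]
ee_rot: [0.03, 1.0, -0.0, -0.001]
force: [-6.6, -0.7, 0.8]
gripper_width: 0.27
finger_force: 98.8
```

>>> arm_command(rows=[[-1, 0, 0, 0, 0], [-1, 0, 0, 0, 0]])

```text
clock: 25.72
tool_pos: [0.4503, -0.015, 0.1542]
ee_rot: [0.03, 1.0, 0.0, 0.001]
force: [-0.2, 0.2, -0.8]
gripper_width: 0.267
finger_force: 98.5
```

>>> arm_command(rows=[[-1, 0.0004, 0, 0.0007, 0], [-1, 0.0004, 0, 0.0007, 0], [-1, 0.0004, 0, 0.0007, 0]])

```text
clock: 26.1
tool_pos: [0.4491, -0.0149, 0.1536]
ee_rot: [0.03, 1.0, -0.0, 0.0]
force: [-0.0, -0.3, -1.7]
gripper_width: 0.276
finger_force: 98.5
```

Forces dropped to the baseline at about 21 mm below first touch: the gate has snapped. Checking the gate in the images numerically before letting go.

```bash
python3 - <<'E'
from h import *
d=cap("side","s6.png");now=d["frame"].astype(int);old=cv2.imread("pics/s3.png")[:,:,::-1].astype(int)
u=np.array([.9982,-.0592,0]);n=np.array([.501,-.018,.188])
for x in(.010,.015,.02,.025,.03,.035):
    a=proj(d,n+u*x+[0,0,-.0145])[0]; b=proj(d,n+u*x+[0,0,-.0145-(.04-x)*.55])[0]
    g=lambda im,p:im[int(round(p[1])),int(round(p[0]))].tolist()
    print(x,a.round(),"shut line old/now",g(old,a),g(now,a),"open line",g(old,b),g(now,b))
s=r.sense();print(s["tool_pos"],s["force"],s["clock"])
E
```

```text
0.01 [283. 199.] shut line old/now [200, 196, 195] [204, 198, 196] open line [228, 214, 191] [220, 205, 185]
0.015 [285. 201.] shut line old/now [181, 172, 166] [179, 173, 169] open line [251, 236, 173] [251, 237, 173]
0.02 [286. 202.] shut line old/now [190, 176, 162] [194, 180, 164] open line [250, 237, 174] [251, 237, 173]
0.025 [288. 203.] shut line old/now [188, 184, 184] [194, 188, 188] open line [248, 231, 164] [248, 232, 166]
0.03 [289. 204.] shut line old/now [194, 184, 176] [197, 187, 180] open line [251, 235, 175] [249, 233, 169]
0.035 [291. 205.] shut line old/now [219, 214, 212] [220, 214, 213] open line [219, 214, 211] [220, 216, 212]
[ 0.44904451 -0.01494865  0.15360129] [ 0.07106852  0.98368122 -1.15842128] 26.15
```

Gate pixels lie on the shut line again (grey there, table on the open line). Release.

>>> arm_command(rows=[[-0.3, 0, 0, 0, 0], [-0.3, 0, 0, 0, 0], [0, 0, 0, 0, 0], [0.5, 0, 0, 0, 0], [1, 0, 0, 0, 0], [1, 0, 0, 0, 0], [1, 0, 0, 0, 0], [1, 0, 0, 0, 0], [1, 0, 0, 0, 0], [1, 0, 0, 0, 0], [1, 0, 0, 0, 0], [1, 0, 0, 0, 0]], squeeze=20)

```text
clock: 27.65
tool_pos: [0.449, -0.0149, 0.1536]
ee_rot: [0.03, 1.0, -0.0, 0.0]
force: [0.1, -0.3, 0.1]
gripper_width: 1.001
finger_force: 0.0
```

```bash
cat > fob.py <<'E'
from h import *
import sys
s=r.sense();print(s["clock"],s["tool_pos"],s["force"],s["gripper_width"])
for n,box in(("side",(150,300,200,340)),("scene",(140,320,200,340))):
    c=cap(n,n+sys.argv[1]+".png");f=c["frame"].astype(int)
    m=((f[:,:,0]<140)&(f[:,:,0]>60)&(f[:,:,0]-f[:,:,2]>35)&(f[:,:,0]-f[:,:,1]>25)).astype(np.uint8)
    y0,y1,x0,x1=box;k=np.zeros_like(m);k[y0:y1,x0:x1]=m[y0:y1,x0:x1]
    _,_,st,ce=cv2.connectedComponentsWithStats(k)
    print(n,[(st[i].tolist(),ce[i].round(1).tolist()) for i in range(1,len(st)) if st[i,4]>25])
    print(" expect hanging", proj(c,[[.501,-.018,.15],[.496,-.018,.09]]).round(1).tolist())
E
python3 fob.py 7
```

```text
27.65 [ 0.44896263 -0.01493427  0.15359389] [ 0.09689568 -0.32758194  0.09545238] 1.0007143484213306
side [([238, 150, 12, 15, 66], [244.5, 158.2]), ([232, 171, 6, 10, 31], [234.7, 175.7]), ([258, 170, 14, 20, 142], [265.4, 179.5]), ([287, 221, 8, 21, 89], [290.4, 230.7]), ([225, 261, 14, 10, 56], [230.5, 265.7]), ([237, 265, 9, 6, 40], [240.4, 267.6])]
 expect hanging [[280.2, 204.4], [278.5, 220.9]]
scene [([210, 184, 26, 15, 62], [221.9, 191.9]), ([300, 298, 40, 22, 464], [324.8, 311.3])]
 expect hanging [[284.9, 210.3], [286.2, 233.0]]
```

>>> arm_command(rows=[[1, 0.0, 0, -0.01, 0], [1, 0.01, 0, -0.04, 0], [1, 0.03, 0, -0.08, 0], [1, 0.06, 0, -0.12, 0], [1, 0.08, 0, -0.15, 0], [1, 0.08, 0, -0.15, 0], [1, 0.08, 0, -0.15, 0], [1, 0.08, 0, -0.15, 0], [1, 0.08, 0, -0.15, 0], [1, 0.08, 0, -0.15, 0], [1, 0.08, 0, -0.15, 0], [1, 0.08, 0, -0.15, 0], [1, 0.08, 0, -0.15, 0], [1, 0.08, 0, -0.15, 0], [1, 0.08, 0, -0.15, 0], [1, 0.08, 0, -0.15, 0]])

```text
clock: 29.75
tool_pos: [0.3691, -0.0102, 0.3036]
ee_rot: [0.03, 1.0, -0.0, 0.0]
force: [0.6, -0.6, 0.2]
gripper_width: 1.0
finger_force: 0.0
```

```bash
python3 fob.py 8; python3 - <<'E'
from h import *
n=np.array([.501,-.018,0]);u=np.array([.9982,-.0592,0]);v=np.array([.0592,.9982,0])
for cn,p in(("side",(290.4,230.7)),):
    c=cap(cn);o,d=ray(c,*p);t=((n-o)@v)/(d@v);X=o+d*t;print(cn,"stand x",(X-n)@u,"z",X[2])
    b=cv2.imread("pics/side0.png")[:,:,::-1].astype(int);f=c["frame"].astype(int);D=(abs(f-b).sum(2)>60).astype(np.uint8);D[:150]=0
    _,_,st,ce=cv2.connectedComponentsWithStats(D);print([(st[i].tolist(),ce[i].round().tolist()) for i in range(1,len(st)) if st[i,4]>25])
E
```

```text
29.75 [ 0.36906104 -0.01015244  0.30361488] [ 0.59022856 -0.62757309  0.17121659] 1.0003432260516507
side [([221, 150, 51, 40, 1007], [253.1, 166.9]), ([243, 195, 13, 11, 48], [249.6, 199.0]), ([288, 221, 10, 22, 101], [292.0, 232.3]), ([225, 261, 14, 10, 55], [230.3, 265.9]), ([237, 265, 9, 6, 40], [240.4, 267.6])]
 expect hanging [[280.2, 204.4], [278.5, 220.9]]
scene [([210, 184, 26, 15, 63], [221.8, 191.9]), ([274, 221, 8, 15, 37], [278.8, 225.2]), ([300, 298, 40, 22, 467], [324.9, 311.1])]
 expect hanging [[284.9, 210.3], [286.2, 233.0]]
side stand x 0.036399316449914794 z 0.08836678555995914
[([174, 150, 59, 22, 764], [206.0, 158.0]), ([313, 179, 19, 29, 255], [320.0, 191.0]), ([280, 212, 13, 32, 253], [286.0, 229.0])]
```

The fob hangs on the bottom bar (paddle centre z ≈ 0.085, as geometry demands). Wait until it is still.

>>> arm_command(rows=[[1, 0, 0, 0, 0], [1, 0, 0, 0, 0], [1, 0, 0, 0, 0], [1, 0, 0, 0, 0], [1, 0, 0, 0, 0], [1, 0, 0, 0, 0], [1, 0, 0, 0, 0], [1, 0, 0, 0, 0], [1, 0, 0, 0, 0], [1, 0, 0, 0, 0], [1, 0, 0, 0, 0], [1, 0, 0, 0, 0], [1, 0, 0, 0, 0], [1, 0, 0, 0, 0], [1, 0, 0, 0, 0], [1, 0, 0, 0, 0], [1, 0, 0, 0, 0], [1, 0, 0, 0, 0], [1, 0, 0, 0, 0], [1, 0, 0, 0, 0]])

```text
clock: 32.4
tool_pos: [0.3691, -0.0101, 0.3036]
ee_rot: [0.03, 1.0, -0.0, 0.0]
force: [0.4, -0.4, 0.5]
gripper_width: 1.0
finger_force: 0.0
```

>>> arm_command(rows=[[1, 0, 0, 0, 0], [1, 0, 0, 0, 0], [1, 0, 0, 0, 0], [1, 0, 0, 0, 0], [1, 0, 0, 0, 0], [1, 0, 0, 0, 0], [1, 0, 0, 0, 0], [1, 0, 0, 0, 0], [1, 0, 0, 0, 0], [1, 0, 0, 0, 0], [1, 0, 0, 0, 0], [1, 0, 0, 0, 0], [1, 0, 0, 0, 0], [1, 0, 0, 0, 0], [1, 0, 0, 0, 0], [1, 0, 0, 0, 0], [1, 0, 0, 0, 0], [1, 0, 0, 0, 0], [1, 0, 0, 0, 0], [1, 0, 0, 0, 0]])

```text
clock: 34.9
tool_pos: [0.3691, -0.0102, 0.3036]
ee_rot: [0.03, 1.0, -0.0, 0.0]
force: [-0.4, 0.9, -0.2]
gripper_width: 1.002
finger_force: 0.0
```

```bash
python3 - <<'E'
from h import *
p=None
for i in range(12):
    f=cap("side")["frame"].astype(int)[205:255,270:305]
    m=(f[:,:,0]<140)&(f[:,:,0]>60)&(f[:,:,0]-f[:,:,2]>35)&(f[:,:,0]-f[:,:,1]>25)
    y,x=np.nonzero(m);print(m.sum(),x.mean().round(2)+270,y.mean().round(2)+205,"diff",None if p is None else int((abs(f-p).sum(2)>40).sum()));p=f
c=cap("scene");b=cv2.imread("pics/scene0.png")[:,:,::-1].astype(int);D=(abs(c["frame"].astype(int)-b).sum(2)>80).astype(np.uint8);D[:170]=0
_,_,st,ce=cv2.connectedComponentsWithStats(D);print([(st[i].tolist(),ce[i].round().tolist()) for i in range(1,len(st)) if st[i,4]>25],r.sense()["clock"])
E
```

```text
125 288.27 232.16 diff None
123 288.19 232.22 diff 0
122 288.07 232.26 diff 0
129 288.12 232.2 diff 0
120 288.24 232.02 diff 0
124 288.1 232.19 diff 0
123 288.27 232.03 diff 0
121 288.07 232.26 diff 0
125 288.1 232.22 diff 0
128 288.12 232.12 diff 0
121 288.1 231.97 diff 0
125 288.18 232.1 diff 0
[([332, 170, 167, 250, 20977], [407.0, 305.0]), ([273, 210, 11, 35, 295], [278.0, 229.0]), ([215, 290, 18, 30, 326], [222.0, 306.0]), ([539, 293, 8, 12, 40], [542.0, 299.0]), ([384, 301, 17, 27, 156], [390.0, 314.0]), ([502, 305, 51, 49, 1032], [530.0, 330.0]), ([511, 311, 49, 76, 1280], [536.0, 358.0])] 35.55
```

>>> arm_command(rows=[[1, 0, 0, 0, 0], [1, 0, 0, 0, 0], [1, 0, 0, 0, 0], [1, 0, 0, 0, 0], [1, 0, 0, 0, 0], [1, 0, 0, 0, 0], [1, 0, 0, 0, 0], [1, 0, 0, 0, 0], [1, 0, 0, 0, 0], [1, 0, 0, 0, 0], [1, 0, 0, 0, 0], [1, 0, 0, 0, 0], [1, 0, 0, 0, 0], [1, 0, 0, 0, 0], [1, 0, 0, 0, 0], [1, 0, 0, 0, 0], [1, 0, 0, 0, 0], [1, 0, 0, 0, 0], [1, 0, 0, 0, 0], [1, 0, 0, 0, 0]])

```text
clock: 38.05
tool_pos: [0.3691, -0.0101, 0.3036]
ee_rot: [0.03, 1.0, -0.0, -0.0]
force: [0.2, 0.2, 0.1]
gripper_width: 0.999
finger_force: 0.0
```

```bash
python3 - <<'E'
from h import *
f=cap("side")["frame"].astype(int)[205:255,270:305]
m=(f[:,:,0]<140)&(f[:,:,0]>60)&(f[:,:,0]-f[:,:,2]>35)&(f[:,:,0]-f[:,:,1]>25)
y,x=np.nonzero(m);X=(x.mean()+270,y.mean()+205);print(X)
if abs(X[0]-288.15)<.5 and abs(X[1]-232.1)<.5: print(r.job_done())
E
```

```text
(np.float64(288.125), np.float64(232.234375))
the job is handed in; nothing more can be done
None
```

The fob hangs still in the snap hook with the gate shut above its ring, measured contact forces stayed under about 8 N (limit 15 N), and I handed the job in at about 38 s with the gripper clear.

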